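# Release the sample block and move it to the cold plate

### The job

Flip the upright handle of the toggle clamp over centre, away from the sample block, so that the clamp springs fully open; then lift the block out of the fixture and set it in the middle of the metal top of the cold plate, its long sides along the plate's long sides (either way round). Carry the block level, set it down without dropping it, and leave the clamp open and the tip box, bottle and beaker where they stand.

Things in the scene. Friction and masses are not known exactly. Their poses are not given: they have to be found in the camera images.
- fixture: Fixed clamping fixture: dark steel base plate 15 mm thick, x -60 to 140 mm, y -50 to 50 mm, with a nest for the sample block and a steel toggle clamp. Origin on the bench under the nest's centre, z up; x runs from nest to clamp, away from the robot within 25 degrees. Clamp bracket: x 56 to 116 mm, 52 mm wide at the foot, 36 mm above, 80 mm high.
- nest (a point): Centre of the nest's floor, fixture z = 15 mm, axes as the fixture's. Steel stops 10 mm high surround the block with 2 mm clearance: one amid each end (8 mm thick; 40 mm wide at -x, 24 mm at +x), and a short one (10 mm long, 6 mm thick) near each end of both long sides, centred at x = -32 and +32 mm. Between x = -27 and +27 mm the long sides are open for the fingers.
- clamp_pad (a point): Underside of the clamp arm's rubber pad, 14 mm diameter. Shut: just over the block's top at fixture x = 26 mm, trapping the block; the arm, a bar pivoted at fixture x = 72, z = 70 mm, lies level, spindle top at z = 79 mm. Open: the arm stands nearly upright (turned 1.4 rad), pad at fixture x = 50, z = 115 mm facing the block's side; all of it at fixture x above 47 mm and below z = 132 mm.
- clamp_handle (a joint): Handle angle in rad: 0 = upright, clamp shut (start); 1.5 = stop, handle nearly level, away from the block, clamp open. Hinge along fixture y at fixture x = 92, z = 70 mm; swings to fixture +x. A spring holds it shut up to about 0.5 rad (4 to 8 N pushed at the grip); beyond that it springs open by itself within about 1 s and stays. Arm angle: 0.2 rad at 0.5, 0.7 at 1.0, 1.4 at 1.5.
- handle_grip (a point): Point in the black plastic grip of the clamp's handle, 85 mm from the hinge (z = 155 mm when upright). The grip is 20 x 20 mm in section and reaches from 48 to 120 mm from the hinge (z = 118 to 190 mm when upright).
- block: Loose sample block of plain aluminium, 76 (x) x 50 (y) x 40 (z) mm, about 0.25 to 0.5 kg; six white tube lids stand 7 mm out of its top over x -33 to 13 mm; its bare +x end is under the clamp. Origin at the centre of its underside, axes along its sides; it stands in the nest on the fixture's plate (underside at z = 15 mm) with its axes along the fixture's. To be gripped across its 50 mm width.
- cold_plate: Fixed low grey box 150 (x) x 124 (y) mm with a flat bare aluminium top plate 130 (x) x 104 (y) mm, top at z = 30 mm. Origin on the bench under its centre, z up, x along the long side. Stands to the left or the right of the fixture, the tip box on the other side.
- tip_box: Bystander: loose closed pipette tip box, blue with a clear lid, 124 x 86 x 62 mm; origin at the centre of its underside.
- reagent_bottle: Bystander: loose amber glass bottle, 56 mm diameter, 95 mm high, behind the work on the left; origin at the centre of its underside.
- beaker: Bystander: loose open glass beaker, 68 mm diameter, 80 mm high, behind the work on the right; origin at the centre of its underside.
Things that resemble listed ones, but are neither listed nor needed, are in the scene too. Several things look just like the cold_plate: the one meant starts farthest to the robot's left.

How it is judged:
On the way, in this order (a step that is already met when the one before it is completed fails the run):
1. the clamp is flipped open (handle beyond 1.3 rad) with the block still in its nest (value of joint clamp_handle above 1.3 rad and distance of block from where it was at the start of the episode below 0.01 m), for 0.2 s.
2. the block is lifted out of the nest, clear of its stops (underside at least 15 mm above the fixture's plate), the clamp open (value of joint clamp_handle above 1.3 rad and z of block in the frame of fixture above 0.03 m), for 0.1 s.
At the end, for the whole second after the job is handed in: The block stands flat, at rest and released on the metal top of the cold plate: its centre within 20 mm of the plate's centre along each of the plate's sides, its long sides within 10 degrees of the plate's long sides (either way round); the clamp is open (handle beyond 1.3 rad) (x of block in the frame of cold_plate between -0.02 and 0.02 m and y of block in the frame of cold_plate between -0.02 and 0.02 m and z of block in the frame of cold_plate between 0.027 and 0.033 m and angle between the x axis of block and the x axis of cold_plate, either way round below 0.175 rad and angle between block's own z axis and vertical below 0.05 rad and linear speed of block below 0.02 m/s and angular speed of block below 0.1 rad/s and contact force between block and the fingers below 0.05 N and value of joint clamp_handle above 1.3 rad); the robot touches nothing.
It fails at once if the sample block is tilted more than 20 degrees (angle between block's own z axis and vertical above 0.35 rad).
It fails at once if the sample block is dropped (moves faster than 0.45 m/s, a fall of about 10 mm, with no finger touching it) (contact force between block and the fingers below 0.05 N and linear speed of block above 0.45 m/s).
It fails at once if the tip box is moved by more than 25 mm or tipped over (distance of tip_box from where it was at the start of the episode above 0.025 m or angle between tip_box's own z axis and vertical above 0.35 rad).
It fails at once if the bottle is moved by more than 25 mm or tipped over (distance of reagent_bottle from where it was at the start of the episode above 0.025 m or angle between reagent_bottle's own z axis and vertical above 0.35 rad).
It fails at once if the beaker is moved by more than 25 mm or tipped over (distance of beaker from where it was at the start of the episode above 0.025 m or angle between beaker's own z axis and vertical above 0.35 rad).
It also fails if it takes over 56 s, if anything falls off the work surface, if the arm or the gripper's body presses on something with over 40 N, if the wrist force passes 120 N, or if a joint passes its speed limit or range.

### The arm

A 7-joint arm with a two-finger parallel gripper is mounted at the origin on the work surface. World frame = base frame: x ahead of the robot, y to its left, z up, the work surface at z = 0. Lengths are in m, angles in rad, forces in N, time in s.
With the tool pointing down it reaches from about 0.4 to 0.875 m from the base axis. Payload 19.3 kg.
Tool frame: the origin (TCP) lies at the very end of the fingers, on their centre line; the grasp point (between the pads) lies 19 mm behind it; z points along the fingers, y is the line along which they close (so a half turn about z gives the same grasp; the last joint's range is limited). The gripper opens to 85 mm and grips with 20 to 120 N. Pads are 22 mm wide; open, the fingers measure 114 mm over their backs; the gripper's body (76 mm by 85 mm) begins 54 mm behind the grasp point. The pads swing forward as they close: fully open they stand 13 mm farther back than shut.
Start: joints at [-1.24, 0.521, -0.036, 1.599, 0.021, 1.021, -0.113], TCP at [0.244, 0.575, 0.203] pointing down, gripper open.
Joint ranges: [-2.91, 2.91], [-0.3, 2.13], [-1.5, 1.42], [0.17, 2.43], [-1.26, 4.41], [0.16, 1.93], [-2.52, 2.52]. Speed limits (rad/s): [1.89, 1.89, 2.39, 2.39, 3.01, 3.01, 3.01].

### API

Orientations are given as [roll, pitch, yaw] about the fixed x, y, z axes, in that order (R = Rz(yaw) Ry(pitch) Rx(roll)).
In Python, from workcell import monitor, viewer, bot gives the robot as it stands.
- The arm moves only by the tool move_arm, never from a script. Its arguments are lists of equal length, an entry for each row: "gripper": the opening, from 0 (shut) to 1 (fully open); "linear": the shift along the tool's x, y, z in cm, a list of three; "twist": the turn about the tool's z in degrees. A call has 1 to 8 rows; each row shifts and turns the commanded pose from where the row before left it, along the tool's axes as they then stand; what a row does not reach is not made up. A row lasts 1/10 s, in which the tool goes at most 50 mm and 8.59 degrees, less where a joint would pass 70% of its speed; a pose out of reach is approached as far as the arm can. A call with a gripper value outside its range is refused whole. The fingers move at their own pace and stop on an object; "squeeze" is the grip in N (left out, the last holds). Time passes only in rows, so rows that do not move let the fingers close. It gives the time, the measured TCP pose, the force, the opening and the grip force at its end, in the units of the state.
- monitor.observe(): the state, without advancing time (a new reading comes with each control period).
- viewer.grab_frame(name): name is "scene" or "top" or "wrist"; returns a dict with "img" (384x512x3 uint8, red, green, blue), "K" (3x3 intrinsics, pixels), "eye" and "rotation" of the camera in the world. Camera axes: x right, y up, looking along -z (the intrinsics and any distortion apply to the point x, -y, -z); pixel columns grow to the right and rows downward; lengths in m; the calibration is good to about 2 mm. A picture is of the moment at which its call begins. There is no depth.
- bot.job_done(): hands the job in; it is judged then, once.
The state is a dict: "clock": time; "qpos": joint angles; "qd": joint speeds; "joint_efforts": joint torques, N m; "position": TCP position; "tool_rot": TCP orientation; "force": force on the tool from outside, world axes, zero at the start; "moment": the same for the moment, N m; "grip_width": finger opening in m; "finger_force": force on a finger pad.
Only numpy, scipy, OpenCV 4.12 (cv2) and the standard library are available. Lean on these libraries where they do the work, as an engineer would, in place of code of your own. Each camera call takes 0.05 s, during which the arm holds its last target. There are 200 camera calls.

## Working session

There is one attempt and no reset: what is moved stays moved. The work goes in short steps, Python scripts to look and compute and a tool call to move; the robot and the scene stay as the last step left them, time stands still between calls to the robot, and variables do not carry over. Pictures are saved under pics/ and viewed, at most 10 in all, crops included, and the job is handed in when it is done.

Besides the shell and the picture viewer there is one more tool, called after "Emit:" as name(argument=value, ...), one argument or row to a line, values as JSON. move_arm: Moves the arm, as the interface text tells. Its arguments: {"type":"object","properties":{"gripper":{"type":"array"},"linear":{"type":"array"},"twist":{"type":"array"},"squeeze":{"type":"number"}},"required":["gripper","linear","twist"]}

```bash
mkdir -p pics; cat > h.py <<'E'
import numpy as np, cv2
from workcell import monitor, viewer, bot
def grab(n,f=None):
    d=viewer.grab_frame(n)
    if f: cv2.imwrite('pics/'+f,d['img'][:,:,::-1])
    return d
def ray(d,u,v):
    K=np.array(d['K']);c=np.linalg.solve(K,[u,v,1.]);R=np.array(d['rotation'])
    return np.array(d['eye']),R@np.array([c[0],-c[1],-c[2]])
def onz(d,u,v,z):
    e,r=ray(d,u,v);return e+r*(z-e[2])/r[2]
def proj(d,p):
    q=np.array(d['rotation']).T@(np.array(p)-d['eye']);q=np.array([q[0],-q[1],-q[2]]);q=np.array(d['K'])@q;return q[:2]/q[2]
E
python3 - <<'E'
from h import *
s=monitor.observe();print(s['position'],s['tool_rot'],s['clock'])
a=grab('top','top0.png');b=grab('scene','scene0.png')
for d in(a,b):print({k:np.round(v,3).tolist() for k,v in d.items() if k!='img'})
E
```

```text
[0.24373532 0.57513419 0.20234318] [-3.14049028e+00  8.01094417e-05  2.74080294e+00] 0.0
{'K': [[432.877, 0.0, 257.575], [0.0, 432.877, 194.792], [0.0, 0.0, 1.0]], 'eye': [0.276, -0.096, 1.225], 'rotation': [0.181, -0.002, -1.543]}
{'K': [[494.746, 0.0, 254.957], [0.0, 494.746, 188.358], [0.0, 0.0, 1.0]], 'eye': [1.15, 0.307, 1.109], 'rotation': [0.672, 0.002, 2.091]}
```

View pics/top0.png

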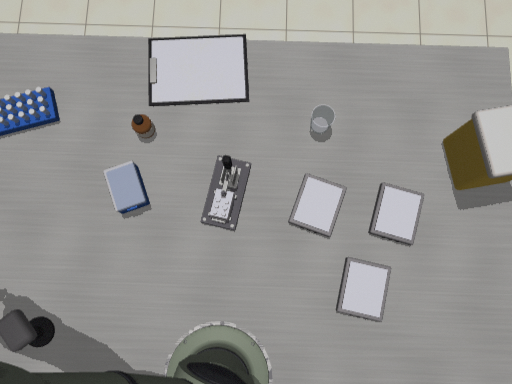

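View pics/scene0.png

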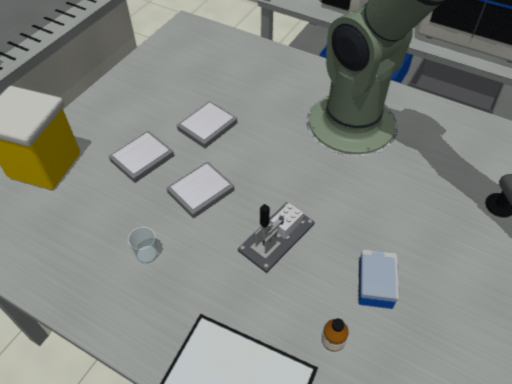

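The top view shows the fixture at about (227,193) with its black handle at (227,162). Three look-alike plates stand at (318,205), (397,213) and (364,289). The one farthest left, at (318,205), is the target. The tip box is at (127,188), the bottle at (143,125) and the beaker at (321,119). The scene view agrees with this.

```bash
cat >> h.py <<'E'
from scipy.spatial.transform import Rotation
_g=grab
def grab(n,f=None):
    d=_g(n,f); d['rotation']=Rotation.from_euler('xyz',d['rotation']).as_matrix(); return d
def quad(d,pts,z):
    w=np.array([onz(d,*p,z)[:2] for p in pts.reshape(-1,2)]); return cv2.minAreaRect((w*1000).astype(np.float32))
E
python3 - <<'E'
from h import *
for n in('top','scene'):
    d=grab(n,n+'1.png'); im=d['img'].astype(int)
    g=im.mean(2); hsv=cv2.cvtColor(d['img'],cv2.COLOR_RGB2HSV)
    # metal top
    m=((g>185)).astype(np.uint8)
    cs,_=cv2.findContours(m,0,2)
    for c in cs:
        if 600<cv2.contourArea(c)<8000: print(n,'bright',cv2.boundingRect(c),np.round(sum(map(list,[quad(d,c,.03)[0],quad(d,c,.03)[1]]),[])),quad(d,c,.03)[2])
    m=((g<92)&(hsv[:,:,1]<90)).astype(np.uint8)
    cs,_=cv2.findContours(m,0,2)
    for c in cs:
        if 300<cv2.contourArea(c)<8000: print(n,'dark',cv2.boundingRect(c),np.round(sum(map(list,[quad(d,c,.015)[0],quad(d,c,.015)[1]]),[])),quad(d,c,.015)[2])
d=grab('top')['img'][140:245,185:350];cv2.imwrite('pics/c1.png',cv2.resize(d[:,:,::-1],None,fx=4.8,fy=4.8,interpolation=2))
E
```

```text
top bright (342, 262, 45, 55) [ 246. -389.  102.  126.] 78.6222152709961
top bright (375, 187, 46, 53) [ 457. -485.  102.  126.] 75.34390258789062
top bright (294, 178, 48, 53) [ 475. -262.  102.  126.] 71.60833740234375
top bright (479, 107, 33, 67) [ 677. -793.  188.   99.] 10.094427108764648
top bright (152, 38, 93, 64) [870.  95. 191. 271.] 4.424423694610596
top bright (420, 0, 66, 35) [1063. -669.  114.  195.] 0.4667625427246094
top bright (354, 0, 65, 33) [1060. -467.  107.  196.] 1.2495461702346802
top bright (287, 0, 65, 31) [1056. -265.  100.  197.] 1.6873135566711426
top bright (221, 0, 65, 29) [1054.  -63.   94.  195.] 1.6880162954330444
top bright (154, 0, 66, 27) [1051.  139.   87.  197.] 1.68875253200531
top bright (87, 0, 67, 25) [1048.  341.   80.  197.] 1.6894831657409668
top bright (21, 0, 66, 23) [1046.  542.   74.  194.] 1.6902244091033936
top dark (0, 343, 260, 41) [ 35. 234. 101. 687.] 1.576354742050171
top dark (0, 309, 55, 43) [115. 516. 110. 144.] 7.722260475158691
top dark (201, 155, 50, 76) [505.  -4. 100. 208.] 78.28483581542969
top dark (148, 34, 101, 73) [875.  98. 219. 298.] 4.34456729888916
scene bright (166, 319, 146, 65) [869. 104. 159. 270.] 4.548417568206787
scene bright (172, 165, 56, 43) [ 473. -262.   99.  125.] 71.44990539550781
scene bright (114, 134, 53, 38) [ 456. -485.   98.  125.] 75.48077392578125
scene bright (182, 104, 49, 34) [ 244. -389.   98.  124.] 78.65111541748047
scene bright (0, 88, 58, 50) [ 509. -938.  189.  184.] 11.691190719604492
scene dark (160, 314, 158, 70) [863. 101. 177. 296.] 4.580395221710205
scene dark (0, 297, 48, 48) [1001. -409.  172.   36.] 79.90341186523438
scene dark (238, 204, 76, 69) [504. -20. 145. 201.] 79.67388153076172
scene dark (484, 174, 28, 44) [ 75. 471. 169.  71.] 11.947802543640137
scene dark (0, 0, 129, 95) [  137. -1001.   238.   649.] 89.8086166381836
```

View pics/c1.png

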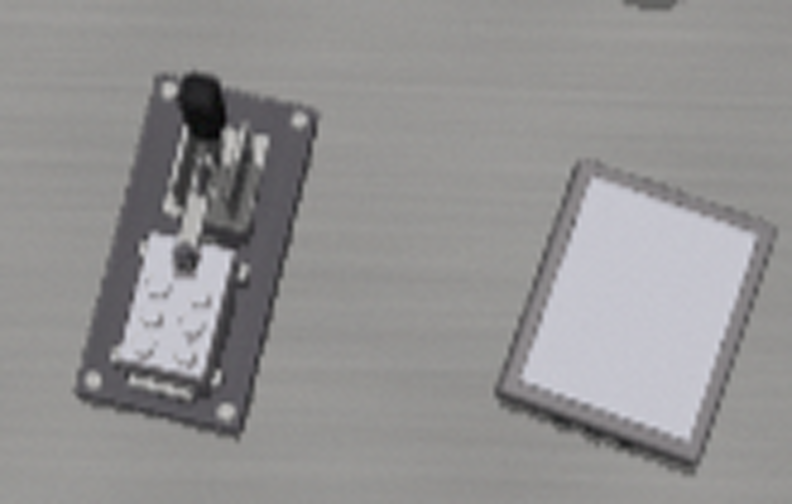

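The crop shows the four corner screws of the fixture at crop pixels (169,90), (300,120), (93,380) and (227,412). I'll use their mean and direction for the fixture pose and check it against the outline.

```bash
python3 - <<'E'
from h import *
d=grab('top'); 
P=np.array([onz(d,185+(u+.5)/4.8-.5,140+(v+.5)/4.8-.5,.015) for u,v in[(169,90),(300,120),(93,380),(227,412)]])
c=P.mean(0); x=(P[0]+P[1]-P[2]-P[3])/2; y=(P[0]+P[2]-P[1]-P[3])/2
print(c,np.linalg.norm(x),np.linalg.norm(y),np.degrees(np.arctan2(x[1],x[0])),np.degrees(np.arctan2(-y[0],y[1])))
# outline at z .015, excluding handle: rect edges by robust percentiles
im=d['img'];hsv=cv2.cvtColor(im,cv2.COLOR_RGB2HSV);m=((im.mean(2)<100)&(hsv[:,:,1]<90)).astype(np.uint8)
m[:150]=0;m[240:]=0;m[:,:195]=0;m[:,260:]=0
v,u=np.nonzero(m);W=np.array([onz(d,a,b,.015)[:2] for a,b in zip(u,v)])
for yaw in(-11,-12,-13,-14):
    t=np.radians(yaw);q=(W-c[:2])@np.array([[np.cos(t),-np.sin(t)],[np.sin(t),np.cos(t)]])*1000
    print(yaw,np.percentile(q,[.5,99.5],axis=0).round(1).tolist())
# block top bright
yaw=np.arctan2(x[1],x[0]);O=c[:2]-.04*np.array([np.cos(yaw),np.sin(yaw)]);print('origin',O)
m=(im.mean(2)>170).astype(np.uint8);m[:180]=0;m[222:]=0;m[:,:200]=0;m[:,245:]=0
cs,_=cv2.findContours(m,0,2);c=max(cs,key=cv2.contourArea);print(cv2.boundingRect(c),quad(d,c,.055))
# handle in fixture plane: dark top
m=(im.mean(2)<45).astype(np.uint8);m[:145]=0;m[185:]=0;m[:,:210]=0;m[:,250:]=0
v,u=np.nonzero(m);print(u.min(),u.max(),v.min(),v.max())
for z in(.118,.19):
  p=O+.092*np.array([np.cos(yaw),np.sin(yaw)]);print(p,proj(d,[*p,z]))
E
```

```text
[ 0.50510793 -0.00202493  0.015     ] 0.18060421356387651 0.0809830242048406 -11.78931660681941 -11.721911869083838
-11 [[-103.3, -51.7], [101.1, 49.0]]
-12 [[-103.3, -51.7], [100.8, 49.3]]
-13 [[-103.2, -52.7], [100.5, 50.1]]
-14 [[-103.3, -53.9], [100.0, 51.1]]
origin [0.46595171 0.00614761]
(210, 181, 23, 37) ((477.8051452636719, 5.0409698486328125), (51.561920166015625, 98.5861587524414), 78.57859802246094)
222 231 156 173
[ 0.55601101 -0.01264924] [227.87449138 165.18073736]
[ 0.55601101 -0.01264924] [225.97456398 157.96407002]
```

Emit:
move_arm(
  gripper=[1,1,1,1,1,1,1,1],
  linear=[
    [0,0,0],
    [0,0,0],
    [-1,-1.6,0],
    [-2.1,-3.2,0],
    [-2.1,-3.2,0],
    [-2.1,-3.2,0],
    [-2.1,-3.2,0],
    [-2.1,-3.2,0],
  ],
  twist=[-5.6,-5.6,0,0,0,0,0,0],
)

```text
clock: 1.1
position: [0.3209, 0.3782, 0.203]
tool_rot: [3.141, 0.0, 2.936]
force: [-0.0, 1.0, -0.2]
grip_width: 0.0854
finger_force: 0.0
```

Emit:
move_arm(
  gripper=[1,1,1,1,1,1,1,1],
  linear=[
    [-2.1,-3.2,0],
    [-2.1,-3.2,0],
    [-2.1,-3.2,0],
    [-2.1,-3.2,0],
    [-2.1,-3.2,0],
    [-2.1,-3.2,0],
    [-2.1,-3.2,0],
    [-2.1,-3.2,0],
  ],
  twist=[0,0,0,0,0,0,0,0],
)

```text
clock: 1.9
position: [0.4332, 0.0933, 0.2031]
tool_rot: [3.141, 0.0, 2.936]
force: [0.6, -0.0, 0.6]
grip_width: 0.0856
finger_force: 0.0
```

Emit:
move_arm(
  gripper=[1,1,1,1,1],
  linear=[
    [-1.7,-2.7,0],
    [-1.7,-2.7,0],
    [-1.0,-1.6,0],
    [-0.6,-0.9,0],
    [0,0,0],
  ],
  twist=[0,0,0,0,0],
)

```text
clock: 2.4
position: [0.4659, 0.0065, 0.2029]
tool_rot: [-3.141, 0.0, 2.935]
force: [-1.1, 0.1, 0.4]
grip_width: 0.0858
finger_force: 0.0
```

```bash
python3 - <<'E'
from h import *
s=monitor.observe();print(s['position'],s['tool_rot'],s['qpos'])
d=grab('wrist','w1.png');print(d['eye'],d['rotation'])
O=np.array([.466,.0061]);t=np.radians(-11.75);R=np.array([[np.cos(t),-np.sin(t)],[np.sin(t),np.cos(t)]])
for q in[(-38,-25,55),(38,-25,55),(-38,25,55),(38,25,55),(-60,50,15),(-60,-50,15),(140,50,15),(140,-50,15)]:
    p=O+R@(np.array(q[:2])/1000);print(q,proj(d,[*p,q[2]/1000]).round())
E
```

```text
[0.46588872 0.00651935 0.20287997] [-3.14142054e+00  1.04554033e-04  2.93465577e+00] [-0.26726459  0.2711145   0.15282052  2.00972552 -0.05335721  0.86442173
  1.27856554]
[0.39428018 0.02169979 0.37396875] [[ 2.06186713e-01 -9.37026508e-01 -2.81901334e-01]
 [ 9.78512650e-01  1.97498429e-01  5.92230027e-02]
 [ 1.81547020e-04 -2.88055017e-01  9.57613844e-01]]
(-38, -25, 55) [221. 134.]
(38, -25, 55) [223. 211.]
(-38, 25, 55) [275. 134.]
(38, 25, 55) [274. 211.]
(-60, 50, 15) [297. 107.]
(-60, -50, 15) [199. 108.]
(140, 50, 15) [291. 281.]
(140, -50, 15) [207. 281.]
```

View pics/w1.png

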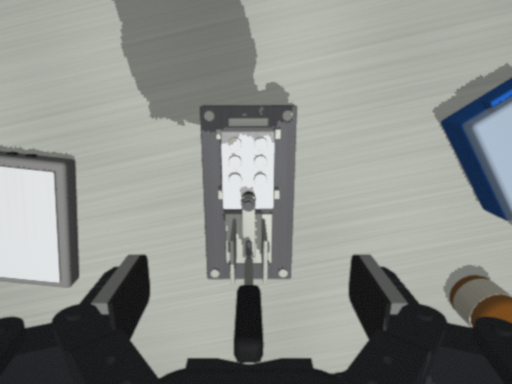

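The wrist view shows the block top at columns 222–274 and rows 131–209, and the plate corners fall within 1–2 px of my predictions, so the fixture pose is confirmed. Next I shut the fingers and push the handle.

Emit:
move_arm(
  gripper=[0,0,0,0,0,0,0,0],
  linear=[
    [-1.0,0,0],
    [-2,0,1],
    [-2,0,1.5],
    [0,0,1.5],
    [0,0,0.8],
    [0,0,0],
    [0,0,0],
    [0,0,0],
  ],
  twist=[0,0,0,0,0,0,0,0],
)

```text
clock: 3.25
position: [0.5149, -0.0026, 0.1557]
tool_rot: [3.141, 0.001, 2.937]
force: [0.2, 1.3, -0.0]
grip_width: -0.0001
finger_force: 0.0
```

Emit:
move_arm(
  gripper=[0,0,0,0,0,0,0,0],
  linear=[
    [-1,0,0],
    [-1,0,0],
    [-1,0,0],
    [-1,0,0],
    [-1,0,0],
    [-1,0,0],
    [-0.5,0,0],
    [-0.5,0,0],
  ],
  twist=[0,0,0,0,0,0,0,0],
)

```text
clock: 4.05
position: [0.5838, -0.0174, 0.1549]
tool_rot: [-3.142, 0.0, 2.936]
force: [-1.5, -0.1, 0.7]
grip_width: 0.0
finger_force: 0.6
```

Emit:
move_arm(
  gripper=[0,0,0,0,0,0,0],
  linear=[
    [-0.5,0,0],
    [-0.5,0,0],
    [-0.5,0,0],
    [0,0,0],
    [0,0,0],
    [0,0,0],
    [0,0,0],
  ],
  twist=[0,0,0,0,0,0,0],
)

```text
clock: 4.75
position: [0.5979, -0.0202, 0.1552]
tool_rot: [3.141, 0.001, 2.936]
force: [1.0, -0.8, 4.0]
grip_width: -0.0003
finger_force: 2.0
```

```bash
python3 - <<'E'
from h import *
d=grab('scene');im=d['img'][170:290,210:340]
cv2.imwrite('pics/s2.png',cv2.resize(im[:,:,::-1],None,fx=5,fy=5,interpolation=2));print(monitor.observe()['position'])
E
```

```text
[ 0.5979368  -0.02025233  0.15515049]
```

View pics/s2.png

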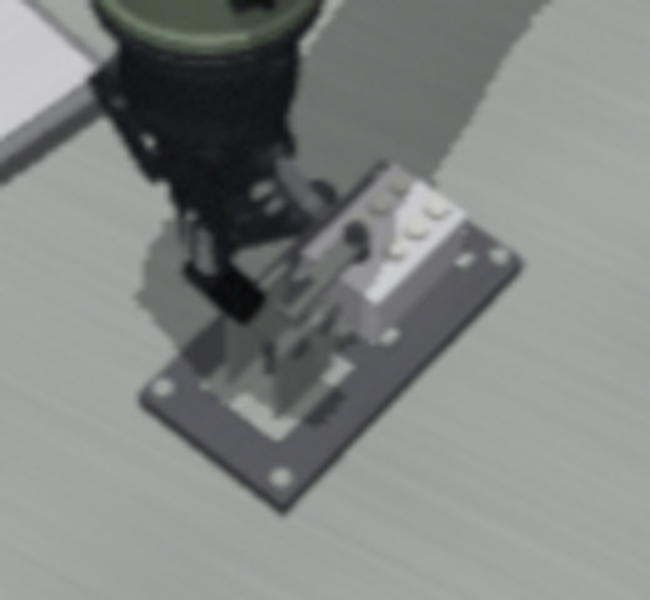

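The clamp arm is still down at crop (350,235) and the handle is only tilted against the fingers. I'll push farther.

Emit:
move_arm(
  gripper=[0,0,0,0,0,0,0,0],
  linear=[
    [-0.5,0,0],
    [-0.5,0,0],
    [-0.5,0,0],
    [-0.5,0,0],
    [0,0,0],
    [0,0,0],
    [0,0,0],
    [0,0,0],
  ],
  twist=[0,0,0,0,0,0,0,0],
)

```text
clock: 5.6
position: [0.6173, -0.0243, 0.155]
tool_rot: [3.142, 0.0, 2.936]
force: [0.0, -0.8, 0.7]
grip_width: 0.0
finger_force: 0.0
```

```bash
python3 - <<'E'
from h import *
d=grab('scene');im=d['img'][170:290,210:340]
cv2.imwrite('pics/s3.png',cv2.resize(im[:,:,::-1],None,fx=5,fy=5,interpolation=2));s=monitor.observe();print(s['position'],s['force'])
E
```

```text
[ 0.61731618 -0.02429194  0.15498302] [-0.18192335  0.15292416 -0.69728255]
```

View pics/s3.png

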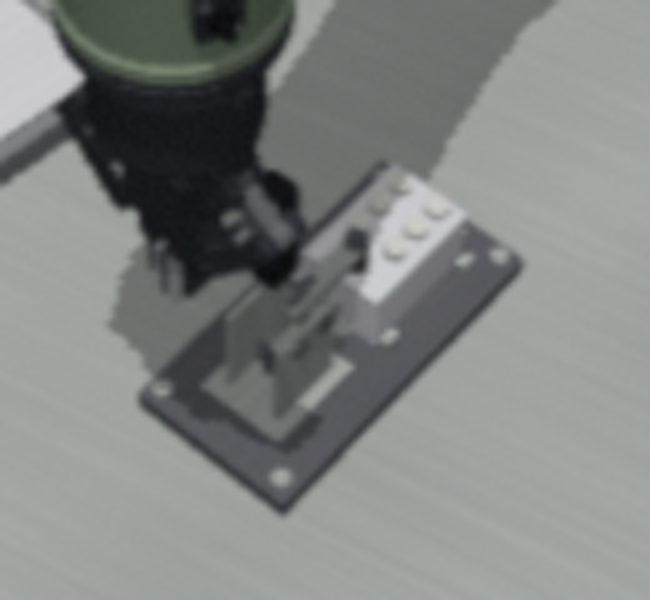

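The grip no longer shows beside the fingers and the clamp arm is still down. The handle probably slipped under the fingertips and sprang back upright, as the dark blob at crop (278,260) suggests. I'll check with projections and a wrist picture.

```bash
python3 - <<'E'
from h import *
d=grab('scene');s=monitor.observe()
f=lambda p:((proj(d,p)-[210,170])*5).round()
print('tcp',f(s['position']),f([.617,-.024,.174]))
O=np.array([.466,.0061]);t=np.radians(-11.75);e=np.array([np.cos(t),np.sin(t)])
for a in(0,.25,.5,1.5):
  print(a,[f([*(O+e*(.092+r*np.sin(a))),.07+r*np.cos(a)]) for r in(.048,.12)])
w=grab('wrist','w2.png');print([proj(w,[*(O+e*.092),z]) for z in(.118,.19)])
E
```

```text
tcp [180. 316.] [180. 292.]
0 [array([266., 276.]), array([268., 187.])]
0.25 [array([250., 293.]), array([225., 232.])]
0.5 [array([235., 312.]), array([185., 283.])]
1.5 [array([201., 388.]), array([100., 480.])]
[array([246.80184077, 112.97457893]), array([245.76876063, 122.8043821 ])]
```

View pics/w2.png

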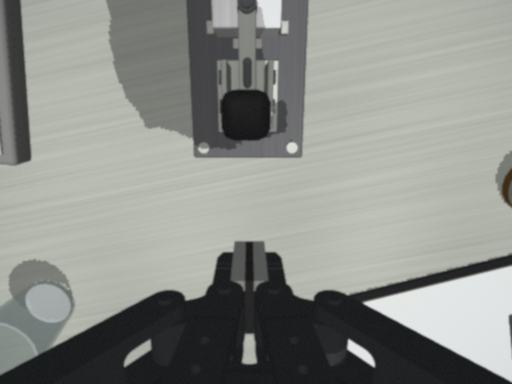

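The wrist view confirms it: the handle grip is upright again at (246,115), behind the fingers, so it slipped under the tips. I'll go back over it and push lower.

Emit:
move_arm(
  gripper=[0,0,0,0,0,0,0,0],
  linear=[
    [0,0,-2.5],
    [0,0,-3],
    [0,0,-1.5],
    [2,0,0],
    [3,0,0],
    [3,0,0],
    [2,0,0],
    [1,0,0],
  ],
  twist=[0,0,0,0,0,0,0,0],
)

```text
clock: 6.55
position: [0.5085, -0.0016, 0.2252]
tool_rot: [3.141, 0.0, 2.937]
force: [0.7, 0.7, -0.3]
grip_width: -0.0002
finger_force: 0.0
```

Emit:
move_arm(
  gripper=[0,0,0,0,0,0,0,0],
  linear=[
    [0,0,0],
    [0,0,2],
    [0,0,3],
    [0,0,3],
    [0,0,1.1],
    [0,0,0],
    [-1,0,0],
    [-1,0,0],
  ],
  twist=[0,0,0,0,0,0,0,0],
)

```text
clock: 7.35
position: [0.5312, -0.0061, 0.1353]
tool_rot: [3.141, 0.002, 2.936]
force: [0.1, 0.1, -0.1]
grip_width: 0.0
finger_force: 0.0
```

Emit:
move_arm(
  gripper=[0,0,0,0,0,0,0,0],
  linear=[
    [-1,0,0],
    [-1,0,0],
    [-1,0,0],
    [-1,0,0],
    [-0.7,0,0],
    [-0.7,0,0],
    [-0.7,0,0],
    [0,0,0],
  ],
  twist=[0,0,0,0,0,0,0,0],
)

```text
clock: 8.15
position: [0.5902, -0.0187, 0.1341]
tool_rot: [3.142, 0.001, 2.936]
force: [0.4, 1.4, -0.5]
grip_width: -0.0001
finger_force: 0.0
```

Emit:
move_arm(
  gripper=[0,0,0,0,0,0,0,0],
  linear=[
    [0,0,0],
    [0,0,0],
    [0,0,0],
    [0,0,0],
    [0,0,-2],
    [0,0,-3],
    [0,0,-3],
    [0,0,-1],
  ],
  twist=[0,0,0,0,0,0,0,0],
)

```text
clock: 8.95
position: [0.59, -0.0185, 0.2268]
tool_rot: [3.141, 0.003, 2.936]
force: [0.9, 0.0, 1.1]
grip_width: 0.0001
finger_force: 0.0
```

```bash
python3 - <<'E'
from h import *
d=grab('scene');im=d['img']
O=np.array([.466,.0061]);t=np.radians(-11.75);e=np.array([np.cos(t),np.sin(t)])
for a in(0,.5,1.5):
  print(a,[(lambda p:im[int(p[1]+.5),int(p[0]+.5)].tolist())(proj(d,[*(O+e*(.092+r*np.sin(a))),.07+r*np.cos(a)])) for r in(.055,.075,.095,.115)])
E
```

```text
0 [[89, 92, 91], [110, 113, 111], [106, 110, 108], [111, 115, 112]]
0.5 [[112, 115, 113], [108, 111, 108], [107, 110, 107], [108, 111, 109]]
1.5 [[27, 28, 30], [28, 29, 32], [28, 30, 33], [37, 39, 39]]
```

The handle's grip pixels are dark along its predicted open position (1.5 rad), so the clamp is open. Now I move over the block and down.

Emit:
move_arm(
  gripper=[1,1,1,1,1,1,1,1],
  linear=[
    [2,0,0],
    [3,0,0],
    [3,0,0],
    [3,0,0],
    [2,-0.1,0],
    [0,0,0],
    [0,0,3],
    [0,0,3],
  ],
  twist=[0,0,0,0,0,0,0,0],
)

```text
clock: 9.8
position: [0.4622, 0.0072, 0.1632]
tool_rot: [3.141, 0.002, 2.936]
force: [0.7, 0.1, -1.0]
grip_width: 0.0856
finger_force: 0.0
```

```bash
python3 - <<'E'
from h import *
s=monitor.observe();print(s['position'],s['grip_width'])
O=np.array([.466,.0061]);t=np.radians(-11.75);R=np.array([[np.cos(t),-np.sin(t)],[np.sin(t),np.cos(t)]])
print('tcp in fixture',R.T@(s['position'][:2]-O))
d=grab('wrist','w3.png');g=d['img'].mean(2)
for q in[(-38,-25,55),(38,-25,55),(-38,25,55),(38,25,55)]:
    print(q,proj(d,[*(O+R@(np.array(q[:2])/1000)),q[2]/1000]).round())
E
```

```text
[0.46219159 0.00721663 0.16318162] 0.08563337007192211
tcp in fixture [-0.003956    0.00031768]
(-38, -25, 55) [218. 144.]
(38, -25, 55) [220. 230.]
(-38, 25, 55) [279. 144.]
(38, 25, 55) [277. 230.]
```

View pics/w3.png

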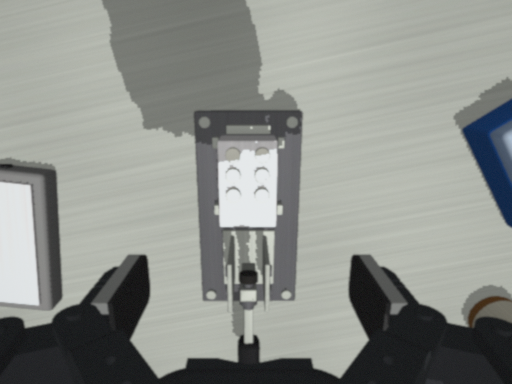

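The wrist view shows the clamp arm standing up with its pad at (248,275). The block top spans columns 218–278 and rows ~140–228, as predicted. Descending and gripping.

Emit:
move_arm(
  gripper=[1,1,1,1,1,1,1,1],
  linear=[
    [0,0,2.5],
    [0,0,2.5],
    [0,0,2.5],
    [0,0,2.5],
    [0,0,2],
    [0,0,1.2],
    [0,0,0.8],
    [0,0,0],
  ],
  twist=[0,0,0,0,0,0,0,0],
)

```text
clock: 10.65
position: [0.4614, 0.007, 0.0235]
tool_rot: [-3.141, -0.001, 2.936]
force: [-0.1, 0.9, -0.0]
grip_width: 0.0856
finger_force: 0.0
```

Emit:
move_arm(
  gripper=[0,0,0,0,0,0,0,0],
  linear=[
    [0,0,0],
    [0,0,0],
    [0,0,0],
    [0,0,0],
    [0,0,0],
    [0,0,0],
    [0,0,0],
    [0,0,0],
  ],
  twist=[0,0,0,0,0,0,0,0],
  squeeze=60,
)

```text
clock: 11.45
position: [0.4622, 0.0065, 0.0258]
tool_rot: [3.141, 0.002, 2.936]
force: [-9.9, -4.8, 46.4]
grip_width: 0.0336
finger_force: 88.1
```

The opening is only 33.6 mm with a 46 N upward force, which is not a 50 mm grasp. Looking before I move.

```bash
python3 - <<'E'
from h import *
a=grab('scene')['img'][170:280,220:340];b=grab('wrist')['img'][80:384,110:400]
a=cv2.resize(a[:,:,::-1],(480,440),interpolation=2);b=cv2.resize(b[:,:,::-1],(310,325))
c=np.zeros((440,790,3),np.uint8);c[:,:480]=a;c[:325,480:]=b;cv2.imwrite('pics/g1.png',c)
s=monitor.observe();print(s['position'],s['force'],s['moment'],s['grip_width'],s['finger_force'])
E
```

```text
[0.46224749 0.00651169 0.02576163] [-9.0227356  -5.74259811 47.16013944] [-0.98470976  2.03723749  0.20430433] 0.033622357860804315 88.13040910754353
```

View pics/g1.png

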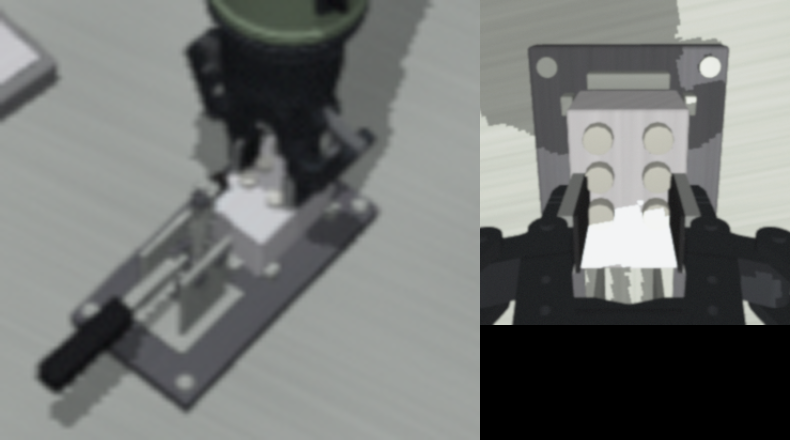

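Scene (left) shows the clamp open and the block level in its nest. In the wrist view (right) the fingertips straddle the lids at about (575,190) and (683,190), seemingly resting on the block's top. So the tips sit higher than the reported TCP. I'll check from the earlier open-finger picture w1, where the pads' inner faces are at about (148,258) and (350,258).

```bash
python3 - <<'E'
from h import *
d=grab('wrist');K=d['K'];print(K[0])
s=monitor.observe()
d['eye']=np.array([0.39428018,0.02169979,0.37396875]);d['rotation']=np.array([[2.06186713e-01,-9.37026508e-01,-2.81901334e-01],[9.78512650e-01,1.97498429e-01,5.92230027e-02],[1.81547020e-04,-2.88055017e-01,9.57613844e-01]])
T=np.array([.46589,.00652,.20288]);y=.0;t=2.9347
ty=np.array([np.sin(t),-np.cos(t),0]);tx=np.array([np.cos(t),np.sin(t),0])
print('tcp px',proj(d,T),'at +-43mm',proj(d,T+.043*ty),proj(d,T-.043*ty))
for z in(0,.013,.03,.045): print(z,[proj(d,T+sg*.043*ty+a*tx+[0,0,z]).round().tolist() for sg in(-1,1) for a in(-.011,.011)])
for p,sg in(((148,258),1),((350,258),-1)):
    e,r=ray(d,*p); k=((T-e)@ty+sg*.043)/(r@ty)
    if k<0:k=((T-e)@ty-sg*.043)/(r@ty)
    q=e+k*r-T; print('rel tcp: x,y,z',q@tx,q@ty,q[2])
E
```

```text
[340.2415177    0.         248.93553356]
tcp px [248.71532609 234.57869004] at +-43mm [327.8324087  234.51564063] [169.60015268 234.64173793]
0 [[171.0, 253.0], [168.0, 216.0], [327.0, 253.0], [329.0, 215.0]]
0.013 [[165.0, 264.0], [162.0, 225.0], [332.0, 264.0], [335.0, 224.0]]
0.03 [[157.0, 282.0], [153.0, 238.0], [341.0, 282.0], [344.0, 238.0]]
0.045 [[148.0, 300.0], [143.0, 253.0], [350.0, 300.0], [354.0, 253.0]]
rel tcp: x,y,z 0.0061201862654390055 -0.04299999999999999 0.03949287480134836
rel tcp: x,y,z 0.006503358775654784 0.043 0.04039189479411223
```

The open tips sit about 40 mm above the reported TCP. Of that, 13 mm is swing, so the real fingertip is about 28 mm short of the TCP reading. I'll open, check, and go about 3 cm lower while watching the force.

Emit:
move_arm(
  gripper=[1,1,1,1,1,1,1,1],
  linear=[
    [0,0,0],
    [0,0,0],
    [0,0,0],
    [0,0,0],
    [0,0,0],
    [0,0,0],
    [0,0,0],
    [0,0,0],
  ],
  twist=[0,0,0,0,0,0,0,0],
)

```text
clock: 12.4
position: [0.4615, 0.0071, 0.0239]
tool_rot: [-3.142, -0.0, 2.936]
force: [0.2, -0.5, -0.5]
grip_width: 0.0857
finger_force: 0.0
```

```bash
python3 - <<'E'
from h import *
s=monitor.observe();print(s['position'],s['force'],s['grip_width'])
O=np.array([.466,.0061]);t=np.radians(-11.75);R=np.array([[np.cos(t),-np.sin(t)],[np.sin(t),np.cos(t)]])
for n in('wrist','top'):
    d=grab(n);g=d['img'].mean(2)
    c=[proj(d,[*(O+R@(np.array(q)/1000)),.055]) for q in[(-38,-25),(-38,25),(30,-25),(30,25)]]
    print(n,np.round(c).tolist())
    if n=='wrist':
        u0,u1=int(c[0][0]),int(c[1][0]); v=int(c[0][1]);
        print(g[v-14:v+10,(u0+u1)//2].astype(int)); r=v+12; print(u0,g[r,u0-8:u0+8].astype(int),u1,g[r,u1-8:u1+8].astype(int)); r=int(c[2][1])-4; print(g[r,int(c[2][0])-8:int(c[2][0])+8].astype(int),g[r,int(c[3][0])-8:int(c[3][0])+8].astype(int))
E
```

```text
[0.46151585 0.00709952 0.02386549] [ 0.18048268 -0.53083381 -0.50196256] 0.08565418973325858
wrist [[190.0, 191.0], [307.0, 191.0], [197.0, 326.0], [300.0, 326.0]]
[120 119 119 120 122 122 121 131 154 173 183 187 189 190 190 190 189 190
 189 189 191 190 190 189]
189 [ 79  80  80  79  80  79  78  78  93 129 161 179 187 188 188 188] 306 [192 193 193 192 187 173 147 110  86  80  80  80  79  80  81  80]
[112 112 111 111 114 114 114 137 199 234 241 242 242 242 242 242] [242 242 242 242 242 241 233 195 137 114 114 113 114 112 113 114]
top [[227.0, 218.0], [209.0, 214.0], [233.0, 194.0], [215.0, 190.0]]
```

The block is still in its nest to within about 2 mm, and level. Descending.

Emit:
move_arm(
  gripper=[1,1,1,1,1,1],
  linear=[
    [0,0,0.8],
    [0,0,0.8],
    [0,0,0.6],
    [0,0,0.4],
    [0,0,0.3],
    [0,0,0],
  ],
  twist=[0,0,0,0,0,0],
)

```text
clock: 13.1
position: [0.4613, 0.0071, -0.0055]
tool_rot: [-3.141, -0.001, 2.936]
force: [-0.1, -0.3, -0.0]
grip_width: 0.0856
finger_force: 0.0
```

Emit:
move_arm(
  gripper=[0.7,0.7,0.7,0.63,0.63,0.63],
  linear=[
    [0,0,0],
    [0,0,0],
    [0,0,0],
    [0,0,0],
    [0,0,0],
    [0,0,0],
  ],
  twist=[0,0,0,0,0,0],
  squeeze=40,
)

```text
clock: 13.7
position: [0.4616, 0.0071, -0.0051]
tool_rot: [3.142, 0.0, 2.936]
force: [-0.4, 0.1, -0.6]
grip_width: 0.0537
finger_force: 0.0
```

Emit:
move_arm(
  gripper=[0,0,0,0,0,0],
  linear=[
    [0,0,0],
    [0,0,0],
    [0,0,0],
    [0,0,0],
    [0,0,0],
    [0,0,0],
  ],
  twist=[0,0,0,0,0,0],
  squeeze=60,
)

```text
clock: 14.3
position: [0.4616, 0.0071, -0.0048]
tool_rot: [3.142, 0.0, 2.936]
force: [-1.2, -0.8, 9.3]
grip_width: 0.049
finger_force: 62.0
```

Gripped at 49 mm. Lifting straight up.

Emit:
move_arm(
  gripper=[0,0,0,0,0,0,0,0],
  linear=[
    [0,0,-0.5],
    [0,0,-1],
    [0,0,-1.5],
    [0,0,-2],
    [0,0,-2],
    [0,0,-2],
    [0,0,-2],
    [0,0,-1],
  ],
  twist=[0,0,0,0,0,0,0,0],
)

```text
clock: 15.1
position: [0.462, 0.0071, 0.1169]
tool_rot: [3.141, 0.002, 2.936]
force: [-0.2, -0.3, -3.3]
grip_width: 0.0491
finger_force: 62.9
```

Emit:
move_arm(
  gripper=[0,0,0,0,0,0,0,0],
  linear=[
    [0,0,0],
    [0,0,0],
    [0,0,0],
    [-0.3,-0.9,0],
    [-0.6,-1.6,0],
    [-0.8,-2.1,0],
    [-0.8,-2.1,0],
    [-0.8,-2.1,0],
  ],
  twist=[2.2,2.2,2.2,0,0,0,0,0],
)

```text
clock: 15.9
position: [0.4648, -0.0884, 0.1149]
tool_rot: [-3.141, -0.0, 2.822]
force: [-0.2, 0.5, -1.9]
grip_width: 0.0491
finger_force: 62.9
```

Emit:
move_arm(
  gripper=[0,0,0,0,0,0,0,0],
  linear=[
    [-0.8,-2.1,0],
    [-0.8,-2.1,0],
    [-0.8,-2.1,0],
    [-0.8,-2.1,0],
    [-0.8,-2.1,0],
    [-0.8,-2.1,0],
    [-0.8,-2.1,0],
    [-0.3,-0.9,0],
  ],
  twist=[0,0,0,0,0,0,0,0],
)

```text
clock: 16.7
position: [0.4711, -0.2561, 0.1148]
tool_rot: [-3.141, -0.0, 2.82]
force: [-0.1, -0.7, -3.0]
grip_width: 0.0493
finger_force: 62.9
```

```bash
python3 - <<'E'
from h import *
s=monitor.observe();print(s['position'],s['tool_rot'],s['grip_width'],s['finger_force'],s['force'])
T=s['position'];t=s['tool_rot'][2];tx=np.array([np.cos(t),np.sin(t),0]);ty=np.array([np.sin(t),-np.cos(t),0])
d=grab('wrist');im=d['img'];cv2.imwrite('pics/w4.png',im[:,:,::-1])
g=im.mean(2)
# plate metal corners in the wrist view
P=np.array([.4745,-.262]);a=np.radians(-18.4);R=np.array([[np.cos(a),-np.sin(a)],[np.sin(a),np.cos(a)]])
for q in[(-65,-52),(-65,52)]:print(q,proj(d,[*(P+R@(np.array(q)/1000)),.03]).round(1))
zb=T[2]+.02+.04
for fx in(-.038,.038):
  for fy in(-.025,.025): print('block top',proj(d,[*(T-tx*(fx+.003)-ty*fy)[:2],zb]).round(1))
E
```

```text
[ 0.47111559 -0.25612253  0.11482349] [-3.14074668e+00 -1.24068311e-04  2.81980459e+00] 0.049344383161693324 62.9334032535553 [-0.08675378 -0.74903896 -2.96905473]
(-65, -52) [171.4 113. ]
(-65, 52) [313.6 112.8]
block top [320.8 209.5]
block top [175.9 209.5]
block top [309.7 385.2]
block top [187.5 385.2]
```

View pics/w4.png

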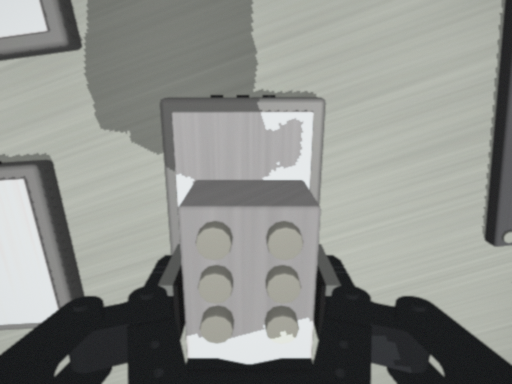

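The wrist view shows the plate's metal corners at (172,112) and (313,112), exactly as predicted. The block's near edge is at row 206, columns 181–319, about 6 mm left of centre and level. Trimming that and lowering.

Emit:
move_arm(
  gripper=[0,0,0,0,0,0,0,0],
  linear=[
    [-0.2,-0.3,1],
    [-0.1,-0.25,2],
    [0,0,2],
    [0,0,2],
    [0,0,1.5],
    [0,0,1],
    [0,0,0.5],
    [0,0,0],
  ],
  twist=[0,0,0,0,0,0,0,0],
)

```text
clock: 17.55
position: [0.473, -0.2591, 0.0145]
tool_rot: [3.141, -0.001, 2.822]
force: [-0.0, 0.9, -1.8]
grip_width: 0.0493
finger_force: 63.0
```

Emit:
move_arm(
  gripper=[0,0,0],
  linear=[
    [0,0,0.1],
    [0,0,0.1],
    [0,0,0],
  ],
  twist=[0,0,0],
)

```text
clock: 17.85
position: [0.4733, -0.2597, 0.0132]
tool_rot: [-3.142, 0.001, 2.821]
force: [1.0, 0.3, -3.3]
grip_width: 0.049
finger_force: 63.0
```

Emit:
move_arm(
  gripper=[0,0,0,0],
  linear=[
    [0,0,0.1],
    [0,0,0.1],
    [0,0,0],
    [0,0,0],
  ],
  twist=[0,0,0,0],
)

```text
clock: 18.25
position: [0.4731, -0.2596, 0.0109]
tool_rot: [-3.142, -0.0, 2.821]
force: [0.6, 1.1, -2.4]
grip_width: 0.0489
finger_force: 63.0
```

Emit:
move_arm(
  gripper=[0,0,0,0],
  linear=[
    [0,0,0.1],
    [0,0,0.05],
    [0,0,0],
    [0,0,0],
  ],
  twist=[0,0,0,0],
)

```text
clock: 18.65
position: [0.4732, -0.2597, 0.0102]
tool_rot: [3.141, 0.0, 2.821]
force: [-5.2, 3.3, 17.9]
grip_width: 0.0492
finger_force: 65.5
```

Contact with the plate (18 N). Releasing and retreating upward.

Emit:
move_arm(
  gripper=[0.65,0.7,0.8,0.9,1,1,1,1],
  linear=[
    [0,0,0],
    [0,0,0],
    [0,0,0],
    [0,0,0],
    [0,0,0],
    [0,0,0],
    [0,0,0],
    [0,0,0],
  ],
  twist=[0,0,0,0,0,0,0,0],
)

```text
clock: 19.45
position: [0.4731, -0.2596, 0.0094]
tool_rot: [-3.142, -0.0, 2.821]
force: [0.2, -0.2, -0.3]
grip_width: 0.0857
finger_force: 0.0
```

Emit:
move_arm(
  gripper=[1,1,1,1,1,1,1,1],
  linear=[
    [0,0,-0.5],
    [0,0,-1.5],
    [0,0,-2.5],
    [0,0,-3],
    [0,0,-3],
    [0,0,-3],
    [0,0,-2],
    [0,0,0],
  ],
  twist=[0,0,0,0,0,0,0,0],
)

```text
clock: 20.25
position: [0.4742, -0.2602, 0.1673]
tool_rot: [-3.141, 0.004, 2.821]
force: [0.9, 0.9, -0.4]
grip_width: 0.0857
finger_force: 0.0
```

```bash
python3 - <<'E'
from h import *
s=monitor.observe();print(s['position'],s['grip_width'],s['force'],s['clock'])
d=grab('wrist','w5.png');g=d['img'].mean(2)
P=np.array([.4745,-.262]);a=np.radians(-18.4);R=np.array([[np.cos(a),-np.sin(a)],[np.sin(a),np.cos(a)]])
C=[proj(d,[*(P+R@(np.array(q)/1000)),.07]) for q in[(-38,0),(38,0),(0,-25),(0,25)]]
ctr=proj(d,[*P,.07])
print('pred',np.round(C,1).tolist())
c=[int(round(v)) for v in ctr]; m=C[0]
print('col profile',int(m[1]),g[int(m[1])-10:int(m[1])+10,int(m[0])].astype(int))
for dx in(-30,30):
  q0=proj(d,[*(P+R@np.array([dx/1000,-.025])),.07]);q1=proj(d,[*(P+R@np.array([dx/1000,.025])),.07])
  for q in(q0,q1): u,v=q.round().astype(int);print(dx,q.round(1),g[v,u-9:u+9].astype(int))
d=grab('scene');im=d['img'];O=np.array([.466,.0061]);t=np.radians(-11.75);e=np.array([np.cos(t),np.sin(t)])
print([(lambda p:im[int(p[1]+.5),int(p[0]+.5)].tolist())(proj(d,[*(O+e*(.092+r*np.sin(1.5))),.07+r*np.cos(1.5)])) for r in(.055,.085,.115)])
E
```

```text
[ 0.4742342  -0.26022445  0.16731859] 0.08571295932781102 [ 0.85101721  0.91526986 -0.44932236] 20.25
pred [[246.7, 141.3], [246.9, 231.0], [216.2, 187.9], [277.3, 187.9]]
col profile 141 [160 158 158 157 142 113  97  96  97 101 117 142 155 157 161 170 183 173
 164 160]
-30 [215.1 151.4] [172 171 164 163 163 163 166 173 182 179 168 150 144 150 156 156 157 156]
-30 [278.3 151.4] [144 138 143 151 155 157 156 158 159 159 154 161 194 217 221 221 221 221]
30 [217.2 222.2] [221 221 222 222 221 221 221 221 222 221 219 207 201 214 221 221 221 221]
30 [276.5 222.2] [221 221 222 221 221 222 221 221 222 221 218 212 213 219 221 221 221 220]
[[26, 27, 28], [24, 25, 27], [35, 35, 36]]
```

```bash
python3 -c "
from h import *
print(bot.job_done())"
```

```text
the job is handed in; nothing more can be done
None
```

The clamp is open and the block stands released on the cold plate, within about 3 mm of centre by the wrist camera; I handed the job in after about 20 s of robot time and got no verdict back.

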